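# Settle the rocking tube rack and clamp it

## Task

The tube rack on the docking station rocks because its long yellow foot is standing on the deck instead of in its pocket. Turn the rack on the deck, without lifting it off or tipping it over, until the yellow foot drops into the pocket below the clamp and all four feet stand firm, and let go of it; then flip the blue cam lever over its high point so that it snaps closed and the clamp pad presses on the rack. Leave the other things on the bench where they are.

Things in the scene. Friction and masses are not known exactly. Their poses are not given: they have to be found in the camera images.
- deck: Docking station, fixed: grey plate, 190 mm (x) by 245 mm (y from -97.5 to +147.5 mm), upper face 22 mm above the bench. Origin on the bench under the centre of the round aluminium rim (inside radius 74 mm, 6 mm high), which keeps the rack's feet centred. z up; the pocket and clamp are towards +y. Dark clamp post at y = 101 to 140 mm, up to 122 mm above the bench.
- pocket (a point): Centre of the mouth of the only pocket in the deck's upper face, 64 mm from the rim's centre, under the clamp pad: round, 24 mm across, 7 mm deep, 2 mm chamfer. A yellow mark on the deck just outside the rim points it out.
- rack: Loose rack, 350 g, on the deck inside the rim: white round flange (radius 74 mm, z = 25 to 33 mm) on four feet. Origin on its axis level with the undersides of the three black feet; z up; yellow foot at +y. Tilted 0.06 to 0.08 rad on its rocking feet; starts 0.6 to 2.0 rad from its seat, to be turned clockwise from above. Seated: level, origin at the deck's upper face, yaw equal to the deck's.
- yellow_foot (a point): Centre of the underside of the rack's yellow foot, at the rack's +y. All feet are round, 14 mm across with ball ends, 64 mm from the axis, at +y, +x, -y, -x; the yellow one is 7 mm longer than the black ones. A yellow dot on the flange marks it from above. In the pocket the foot has about 0.07 rad of play either way.
- rack_handle (a point): Where to grip the rack: on its axis at z = 92 mm, in a black upright handle plate 14 mm thick (rack x), 36 mm long (rack y), from the flange up to z = 106 mm; grip across the thickness. Two rows of capped tubes (two each, one place empty), fixed in the rack, stand at y = -36 and +36 mm (x from -26 to 26 mm), up to z = 108 mm.
- clamp_lever (a joint): Angle of the cam lever, rad: 0 = open, standing up and leaning 0.23 rad back to the deck's -x; 1.8 = closed, lying level towards the deck's +x. Axis along the deck's +y. A spring pushes it back open up to the high point at 1.3 and snaps it closed beyond; pushing takes about 4 to 6 N at 80 mm from the pivot. Push from behind (deck's -x side), then over and down.
- lever_pivot (a point): Point on the lever's axis, in the middle of the lever's width; fixed to the deck at x = 0, y = 122 mm, z = 104 mm.
- lever_grip (a point): Centre of the lever's grip, 80 mm from the pivot; moves with the lever. The blue grip is 18 mm wide along the axis, 14 mm thick, and reaches from 52 to 108 mm from the pivot.
- clamp_pad: Aluminium clamp strap with a round black rubber pad (12 mm across) over the pocket. Open, the pad's underside is 14 mm above the flange of the seated rack and the strap's top is 85 mm above the bench; closing the lever lowers it on to the flange, against a small spring. Origin in the clamp post, 29 mm below the pad's underside and 38 mm farther out.
- mouse: Bystander: grey computer mouse, 100 by 56 by 29 mm. Origin at its underside.
- tube_block: Bystander: black tube block with holes, 75 by 110 by 40 mm. Origin at its underside.
- reagent: Bystander: brown bottle, 52 mm across, 105 mm high. Origin at its underside.
- cap_pot: Bystander: clear cup, 64 mm across, 50 mm high. Origin at its underside.
- foam: Bystander: red foam tube holder, 100 by 130 by 32 mm. Origin at its underside.
- label_pad: Bystander: yellow block of labels, 70 by 70 by 22 mm. Origin at its underside.
- spare_jar: Bystander: white jar, 60 mm across, 60 mm high. Origin at its underside.
Not all that is in view belongs to the job. What is shaped like the rack but red or turquoise is not meant.

How it is judged:
By the outcome, as a careful person would: the job done as asked, in the order asked, and still so for the second after the job is handed in, with the robot touching nothing.
It also fails if it takes over 67 s, if anything falls off the work surface, if the arm or the gripper's body presses on something with over 40 N, if the wrist force passes 120 N, or if a joint passes its speed limit or range.

## Robot

A 7-joint arm with a two-finger parallel gripper is mounted at the origin on the work surface. World frame = base frame: x ahead of the robot, y to its left, z up, the work surface at z = 0. Lengths are in m, angles in degrees, forces in N, time in s.
With the tool pointing down it reaches from about 0.35 to 0.9 m from the base axis. Payload 8.1 kg.
Tool frame: the origin (TCP) lies where the fingers leave the gripper's body, on its centre line; the fingertips stand 73 mm ahead of it and the grasp point (between the pads) lies arm.grip_point_offset ahead of it (arm.grip_point_offset is the distance from the TCP to the grasp point, in m); z points along the fingers, x is the direction in which the jaws open and shut, and the axes are right-handed (so a half turn about z gives the same grasp; the last joint's range is limited). The gripper opens to 85 mm and grips with 20 to 120 N. Pads are 22 mm wide; open, the fingers measure 114 mm over their backs; the gripper's body (76 mm by 85 mm) begins 54 mm behind the grasp point. The pads swing forward as they close: fully open they stand 13 mm farther back than shut.
Start: joints at [66.028, 24.895, 1.432, 90.138, -0.665, 64.973, -4.303], TCP at [0.194, -0.594, 0.304] pointing down, gripper open.
Joint ranges: [-149.89, 149.89], [-25.12, 119.58], [-72.63, 75.52], [4.76, 147.25], [-75.54, 255.54], [6.69, 114.76], [-157.13, 157.13]. Speed limits (degrees/s): [127.2, 127.2, 172.46, 172.46, 180, 180, 180].

## Interface

Orientations are given as [roll, pitch, yaw] about the fixed x, y, z axes, in that order (R = Rz(yaw) Ry(pitch) Rx(roll)).
In Python, from cell import monitor, vision, order, arm gives the robot as it stands. The module is installed in compiled form; this text tells all that it offers.
- The arm moves only by the tool play_rows, never from a script. Its argument "steps" is a list of rows, each a list of 5 numbers: the closure in counts, from 0 (fully open) to 255 (shut), then the shift along the tool's x, y, z in units of 40 mm (1.0 is 40 mm), then the turn about the tool's z in units of 6 degrees (1.0 is 6 degrees). A call has 1 to 8 rows; each row is the pose to reach, as a shift and turn from the pose commanded when the call began, along the tool's axes at that moment; what a row does not reach only later rows make up. A row lasts 1/12 s, in which the tool goes at most 41.7 mm and 7.16 degrees, less where a joint would pass 70% of its speed; a pose out of reach is approached as far as the arm can. A call with a gripper value outside its range is refused whole. The fingers move at their own pace and stop on an object; "grip_force" is the grip in N (left out, the last holds). Time passes only in rows, so rows that repeat a pose let the fingers close. It gives the time, the measured TCP pose, the force and the opening at its end, in the units of the state.
- monitor.get_state(): the state, without advancing time (a new reading comes with each control period).
- vision.get_image(name): name is "scene" or "top"; returns a dict with "image" (384x512x3 uint8, red, green, blue), "fx", "fy", "cx", "cy" (pixels), "dist_coeffs" ([k1, k2, p1, p2, k3] as OpenCV has them; the pictures are not rectified), "rvec" (rotation vector, rad) and "tvec" (3), from world to camera coordinates, as OpenCV has them. Camera axes: x right, y down, z forward; pixel columns grow to the right and rows downward; lengths in m; the calibration is good to about 2 mm. A picture is of the moment at which its call begins. There is no depth.
- order.finish_job(): hands the job in, once; it reports no verdict.
Trained networks look in the newest picture that a camera, given by its name, has taken for a name from the list of things; names that differ only in an ending like _2 or _b are one class to them, and where a whole thing is asked for, a point or a joint stands for the part that bears it (a point fixed in the world has none). Each returns a list of dicts, best first, with "p" (0 to 1); they miss things now and then, are a little off and sometimes report something else, mostly with a low value. They report only what shows in the picture. A call takes as long as a camera call. They do not tell look-alikes from the thing itself.
- vision.recognise(target, camera): "centre" ([row, column] in pixels, amid what is visible of it).
- vision.silhouettes(target, camera): "mask" (384x512 bool, what is visible of it) and "centre" ([row, column] in pixels, amid what is visible of it).
The state is a dict: "clock": time; "joint_positions": joint angles; "joint_vel": joint speeds; "joint_efforts": joint torques, N m; "tool_pos": TCP position; "orientation": TCP orientation; "ft_force": force on the tool from outside, world axes, zero at the start; "moment": the same for the moment, N m; "grip_width": finger opening in m.
Only numpy, scipy, OpenCV 4.12 (cv2) and the standard library are available. Lean on these libraries where they do the work, as an engineer would, in place of code of your own. Each camera call takes 0.05 s, during which the arm holds its last target.

## Working session

There is one attempt and no reset: what is moved stays moved. The work goes in short steps, Python scripts to look and compute and a tool call to move; the robot and the scene stay as the last step left them, time stands still between calls to the robot, and variables do not carry over. Pictures are saved under pics/ and viewed, and the job is handed in when it is done.

Besides the shell and the picture viewer there is one more tool, called as name(argument=value, ...), one argument or row to a line, values as JSON. play_rows: Moves the arm, as the interface text tells. Its arguments: {"type":"object","properties":{"steps":{"type":"array","items":{"type":"array","items":{"type":"number"}}},"grip_force":{"type":"number"}},"required":["steps"]}

```bash
mkdir -p pics
cat > h.py <<'E'
import numpy as np, cv2
from cell import monitor, vision, order, arm
def grab(n):
    d=vision.get_image(n); d['K']=np.array([[d['fx'],0,d['cx']],[0,d['fy'],d['cy']],[0,0,1]]);d['D']=np.array(d['dist_coeffs'],float)
    d['R']=cv2.Rodrigues(np.array(d['rvec'],float))[0];d['t']=np.array(d['tvec'],float).reshape(3);return d
def save(d,f,crop=None,s=1):
    im=d['image'][:,:,::-1]
    if crop: r0,r1,c0,c1=crop; im=im[r0:r1,c0:c1]
    cv2.imwrite('pics/'+f,cv2.resize(im,None,fx=s,fy=s,interpolation=cv2.INTER_CUBIC))
def proj(d,P):
    return cv2.projectPoints(np.array(P,float).reshape(-1,1,3),np.array(d['rvec'],float),d['t'],d['K'],d['D'])[0].reshape(-1,2)
def atz(d,uv,z):
    n=cv2.undistortPoints(np.array([[uv]],float),d['K'],d['D']).reshape(2)
    r=d['R'].T@np.array([n[0],n[1],1]);c=-d['R'].T@d['t']
    return c+r*(z-c[2])/r[2]
E
python3 - <<'E'
from h import *
for n in ('scene','top'):
    d=grab(n);save(d,n+'0.png',s=1.5)
    print(n,-d['R'].T@d['t'],d['fx'])
    for t in ('deck','pocket','rack','yellow_foot','rack_handle','clamp_lever','lever_pivot','lever_grip','clamp_pad','foam','tube_block'):
        print(t,[(np.round(x['centre']).tolist(),round(x['p'],2)) for x in vision.recognise(t,n)])
print(monitor.get_state(),arm.grip_point_offset)
E
```

```text
scene [1.16054199 0.56718121 0.99171074] 477.76147724174405
deck [([235.0, 224.0], 0.73)]
pocket [([233.0, 229.0], 0.82)]
rack [([199.0, 212.0], 0.74), ([131.0, 227.0], 0.74), ([276.0, 295.0], 0.72), ([164.0, 258.0], 0.61)]
yellow_foot [([200.0, 209.0], 0.78), ([133.0, 229.0], 0.78), ([232.0, 225.0], 0.73), ([274.0, 298.0], 0.61), ([163.0, 253.0], 0.59)]
rack_handle [([133.0, 227.0], 0.95), ([203.0, 209.0], 0.94), ([273.0, 299.0], 0.8), ([164.0, 255.0], 0.67)]
clamp_lever [([204.0, 236.0], 0.7)]
lever_pivot [([233.0, 228.0], 0.85)]
lever_grip [([208.0, 235.0], 0.65), ([202.0, 209.0], 0.42)]
clamp_pad [([213.0, 228.0], 0.57)]
foam [([175.0, 116.0], 0.58), ([175.0, 188.0], 0.48)]
tube_block [([284.0, 386.0], 0.57)]
top [ 0.27354572 -0.05090035  1.1692182 ] 346.7053470382843
deck [([168.0, 250.0], 0.71), ([189.0, 260.0], 0.61), ([154.0, 313.0], 0.56), ([210.0, 331.0], 0.55)]
pocket [([190.0, 265.0], 0.97), ([188.0, 284.0], 0.38)]
rack [([182.0, 196.0], 0.87), ([258.0, 292.0], 0.81), ([277.0, 348.0], 0.73), ([188.0, 283.0], 0.62), ([188.0, 264.0], 0.61)]
yellow_foot [([278.0, 350.0], 0.9
[... 450 characters left out ...]
': 1.2, 'joint_positions': array([66.02839776, 24.89529496,  1.43216801, 90.13931344, -0.66204268,
       64.97296022, -4.30457376]), 'joint_vel': array([-0.02064821,  0.00811346, -0.0832267 , -0.00953384, -0.01638346,
       -0.03806112, -0.0113177 ]), 'joint_efforts': array([-2.40007585e-04, -6.70302773e+01,  1.02418520e+00, -3.16567504e+01,
        1.56409928e-02,  2.62885951e-03, -4.07861171e-05]), 'tool_pos': array([ 0.19406586, -0.59410764,  0.30390901]), 'orientation': array([ 1.79997112e+02, -9.66261118e-04, -7.19121854e+01]), 'ft_force': array([ 0.20575352,  0.29002217, -0.70100587]), 'moment': array([ 0.03074944, -0.03311968,  0.00237744]), 'grip_width': 0.08518488246173689} 0.0539
```

View pics/scene0.png

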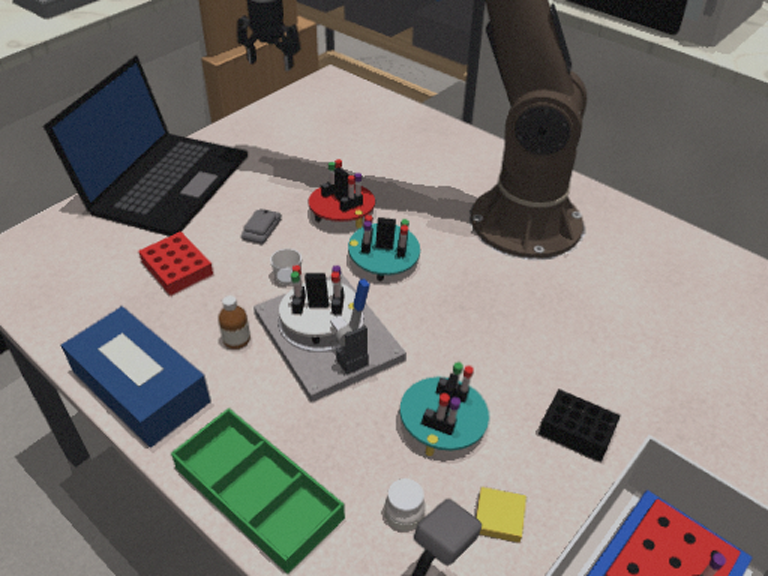

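View pics/top0.png

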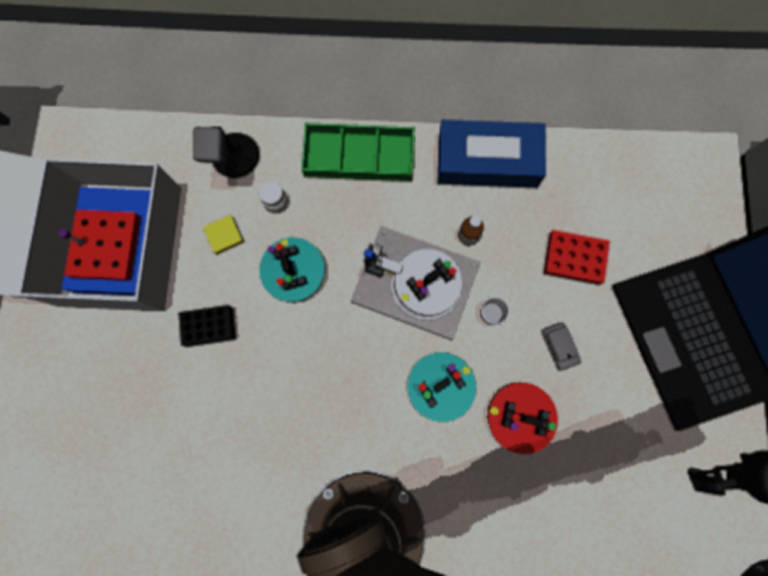

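Run:
```python
from h import *
d=grab('scene');save(d,'s1.png',(140,290,150,300),5)
d=grab('top');save(d,'t1.png',(120,240,210,340),6)
```

```text
(no output)
```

View pics/s1.png

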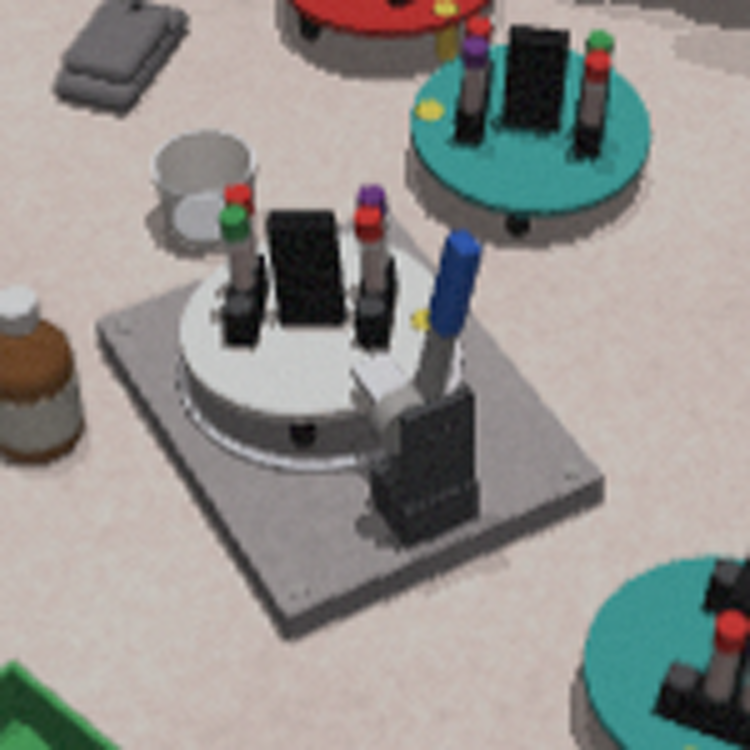

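View pics/t1.png

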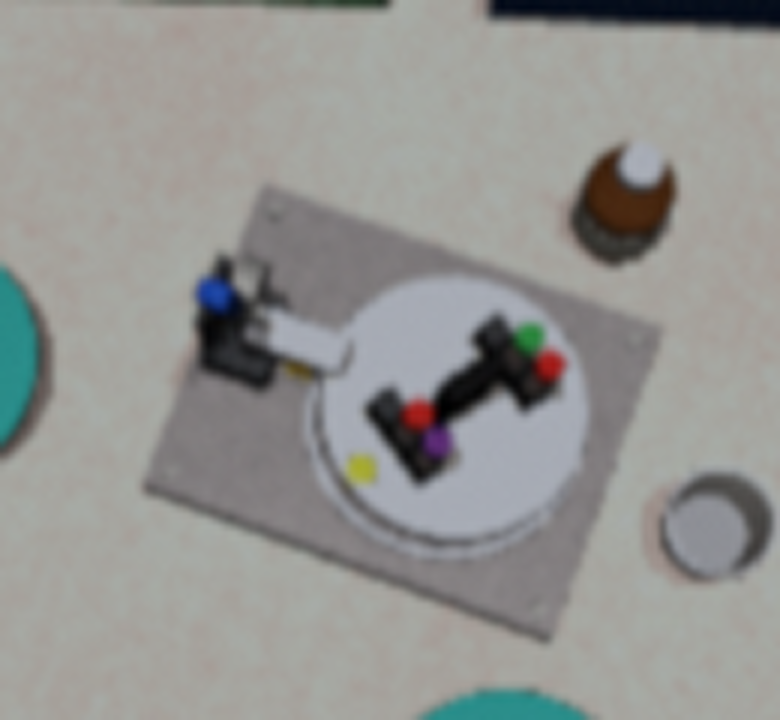

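The target is the white rack on the grey deck: top pixel row 188, col 284; scene pixel row 199, col 212. The look-alikes are:
- Turquoise, top (182,196) and (258,292).
- Red, top (277,348).

In the close crop, the yellow dot sits lower left of the strap, so turning clockwise takes it under the pad. The blue lever is upright and open. Next I fit the poses.

```bash
cat > fit.py <<'E'
from h import *
from scipy.optimize import least_squares
from scipy.spatial.transform import Rotation as Ro
def c5(x,y):return (150+x/5-.4,140+y/5-.4)
def c6(x,y):return (210+x/6-.4,120+y/6-.4)
if __name__=='__main__':
    S=grab('scene');T=grab('top')
    obs=[(T,(.095,.1475),c6(265,187)),(T,(.095,-.0975),c6(660,328)),(T,(-.095,-.0975),c6(552,630)),(T,(-.095,.1475),c6(148,484)),
     (S,(.095,-.0975),c5(98,325)),(S,(.095,.1475),c5(288,630)),(S,(-.095,.1475),c5(603,484))]
    def dk(p,q): # local to world
        c,s=np.cos(p[2]),np.sin(p[2]);return np.array([p[0]+c*q[0]-s*q[1],p[1]+s*q[0]+c*q[1],q[2]])
    f=lambda p:np.concatenate([proj(d,dk(p,(*q,.022)))[0]-uv for d,q,uv in obs])
    r=least_squares(f,[.5,-.1,-.35],loss='soft_l1');p=r.x
    print('deck',p,np.degrees(p[2]));print(r.fun.reshape(-1,2).round(1))
    # yellow dot in both
    for d,(r0,r1,c0,c1),n in ((T,(180,215,255,300),'T'),(S,(195,210,225,240),'S')):
        im=d['image'].astype(int);m=np.zeros(im.shape[:2],bool)
        w=(np.minimum(im[...,0],im[...,1])-im[...,2])
        sub=w[r0:r1,c0:c1];mm=sub>40;rr,cc=np.nonzero(mm);wt=sub[mm]
        uv=((cc*wt).sum()/wt.sum()+c0,(rr*wt).sum()/wt.sum()+r0)
        P=atz(d,uv,.022+.033+.0045)
        a=np.degrees(np.arctan2(P[1]-p[1],P[0]-p[0]))-90-np.degrees(p[2])
        print(n,uv,mm.sum(),P,'rack yaw rel deck',a,'rad',np.hypot(*(P[:2]-p[:2])))
    for nm,q in (('grip open',(80*np.sin(-.23)/1e3,.122,.104+.08*np.cos(.23))),('pocket',(0,.064,.022)),('grip closed',(.08,.122,.104))):
        w=dk(p,q);print(nm,w,proj(T,w),proj(S,w))
    np.save('deck.npy',p)
E
python3 fit.py
```

```text
deck [ 0.53487977 -0.11031687 -0.31398597] -17.990070798605007
[[-1.1 -1. ]
 [ 0.  -0.6]
 [-0.3  0.9]
 [-1.7 -0.3]
 [-1.  -0.4]
 [-0.2 -1.7]
 [ 0.2 -0.9]]
T (np.float64(269.48668730650155), np.float64(197.21857585139318)) 20 [ 0.49765976 -0.06408481  0.0595    ] rack yaw rel deck 56.826538442234366 rad 0.059352614154643706
S (np.float64(233.7169260700389), np.float64(203.47470817120623)) 14 [ 0.49424493 -0.06992203  0.0595    ] rack yaw rel deck 63.15976913680073 rad 0.05729688344880651
grip open [0.55521319 0.01135146 0.18189331] [[245.60946254 168.85295145]] [[240.46987164 197.20862024]]
pocket [ 0.5546463  -0.04944583  0.022     ] [[265.65056006 182.80789647]] [[224.28815726 228.55552611]]
grip closed [ 0.64864853 -0.01898962  0.104     ] [[257.71606527 148.08313871]] [[205.89039583 233.78489501]]
```

Run:
```python
from h import *
from fit import c5,c6
T=grab('top');S=grab('scene');p=np.load('deck.npy')
print('flange ctr',atz(T,c6(455,410),.055), 'handle top',atz(T,c6(468,385),.128), 'S handle top',atz(S,c5(303,218),.128))
# overlay
def dk(q):
    c,s=np.cos(p[2]),np.sin(p[2]);return [p[0]+c*q[0]-s*q[1],p[1]+s*q[0]+c*q[1],q[2]]
yaw=np.radians(58)
for d,n,(r0,r1,c0,c1),k in ((T,'t2.png',(120,240,210,340),6),(S,'s2.png',(140,290,150,300),5)):
    im=cv2.resize(d['image'][r0:r1,c0:c1,::-1],None,fx=k,fy=k,interpolation=cv2.INTER_CUBIC)
    def dr(L,col,cl=True):
        uv=proj(d,[dk(q) for q in L]);uv=((uv-[c0,r0]+.5)*k-.5)
        cv2.polylines(im,[np.round(uv).astype(int).reshape(-1,1,2)],cl,col,1)
    dr([(-.095,-.0975,.022),(.095,-.0975,.022),(.095,.1475,.022),(-.095,.1475,.022)],(0,0,255))
    a=np.linspace(0,2*np.pi,60)
    dr([(.074*np.cos(t),.074*np.sin(t),.028) for t in a],(255,0,0))
    c,s=np.cos(yaw),np.sin(yaw)
    tl=.07
    R=np.array([[c,-s,0],[s,c,0],[0,0,1]])@cv2.Rodrigues(np.array([tl*.7,tl*.5,0]))[0]
    f=lambda L:[tuple(R@np.array(q)+[0,0,.0255]) for q in L]
    dr(f([(.074*np.cos(t),.074*np.sin(t),.033) for t in a]),(0,255,0))
    dr(f([(-.007,-.018,.106),(.007,-.018,.106),(.007,.018,.106),(-.007,.018,.106)]),(255,255,0))
    dr(f([(.004*np.cos(t),.064+.004*np.sin(t),.033) for t in a]),(255,0,255))
    q=lambda r:(r*np.sin(-.23),.122,.104+r*np.cos(.23))
    dr([q(0),q(.052),q(.108)],(0,255,255),False)
    cv2.imwrite('pics/'+n,im)
```

```text
flange ctr [ 0.53211407 -0.11534349  0.055     ] handle top [ 0.52865921 -0.11738363  0.128     ] S handle top [ 0.52959863 -0.12101889  0.128     ]
```

View pics/t2.png

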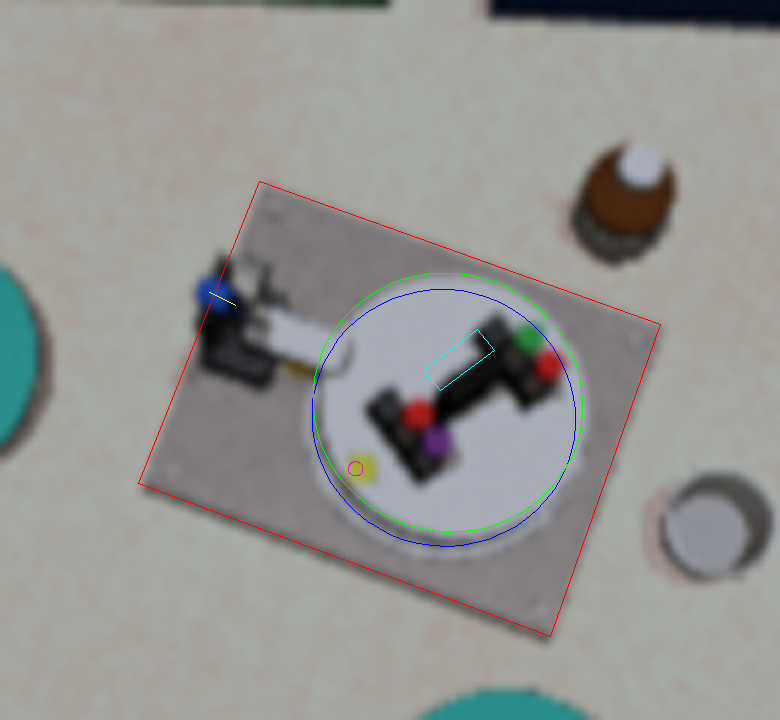

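View pics/s2.png

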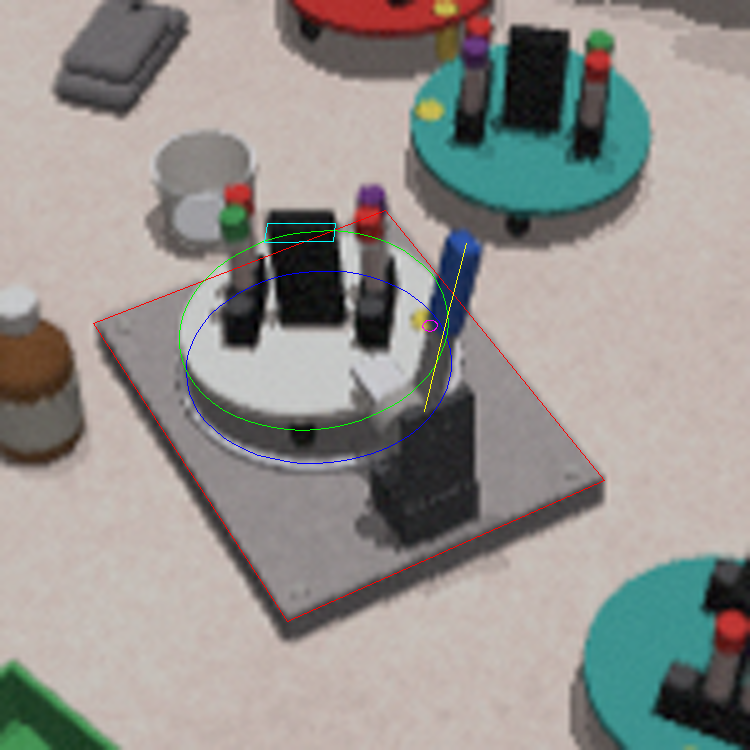

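```bash
cat > rk.py <<'E'
from h import *
from fit import c5,c6
from scipy.optimize import least_squares
T=grab('top');S=grab('scene');p=np.load('deck.npy')
# obs: dot T,S ; handle top centre S corners
obs=[(T,(0,.064,.033),(269.5,197.2)),(S,(0,.064,.033),(233.7,203.5)),
 (S,(.007,-.018,.106),c5(268,212)),(S,(.007,.018,.106),c5(335,212)),
]
def pose(v,sg):
    yaw=v[2];c,s=np.cos(yaw),np.sin(yaw)
    R=np.array([[c,-s,0],[s,c,0],[0,0,1]])@cv2.Rodrigues(np.array([.055,sg*.055,0]))[0]
    return R,np.array([v[0],v[1],.0255])
E
cat > rk2.py <<'E'
from rk import *
for sg in (1,-1):
    R,t=pose((p[0],p[1],np.radians(40)),sg)
    for yd in (38,40,42,44):
      R,t=pose((p[0],p[1],np.radians(yd)),sg)
      print(sg,yd,[ (proj(d,R@np.array(q)+t)[0]-uv).round(1).tolist() for d,q,uv in obs])
    for d,n,(r0,r1,c0,c1),k in ((T,'t3_%d.png'%sg,(150,220,240,320),8),(S,'s3_%d.png'%sg,(160,240,170,250),8)):
        R,t=pose((p[0],p[1],np.radians(41)),sg)
        im=cv2.resize(d['image'][r0:r1,c0:c1,::-1],None,fx=k,fy=k,interpolation=cv2.INTER_CUBIC)
        def dr(L,col,cl=True):
            uv=proj(d,[R@np.array(q)+t for q in L]);uv=((uv-[c0,r0]+.5)*k-.5)
            cv2.polylines(im,[np.round(uv).astype(int).reshape(-1,1,2)],cl,col,1)
        a=np.linspace(0,2*np.pi,60)
        dr([(.074*np.cos(u),.074*np.sin(u),.033) for u in a],(0,255,0))
        for z in (.106,.033): dr([(-.007,-.018,z),(.007,-.018,z),(.007,.018,z),(-.007,.018,z)],(255,255,0))
        dr([(.004*np.cos(u),.064+.004*np.sin(u),.033) for u in a],(255,0,255))
        cv2.imwrite('pics/'+n,im)
a=[cv2.imread('pics/%s3_%d.png'%(n,s)) for n in 'ts' for s in (1,-1)]
cv2.imwrite('pics/c3t.png',cv2.resize(np.hstack(a[:2]),(800,350)))
cv2.imwrite('pics/c3s.png',cv2.resize(np.hstack(a[2:]),(800,400)))
E
python3 rk2.py
```

```text
1 38 [[-1.2, -0.3], [1.6, 1.8], [-1.2, 6.5], [-1.0, 6.6]]
1 40 [[-0.8, 0.2], [1.7, 1.2], [-1.0, 6.7], [-0.8, 6.5]]
1 42 [[-0.4, 0.7], [1.8, 0.7], [-0.9, 6.9], [-0.6, 6.4]]
1 44 [[0.0, 1.2], [1.8, 0.1], [-0.7, 7.1], [-0.4, 6.3]]
-1 38 [[-0.5, 0.6], [1.8, 0.8], [-0.6, 3.2], [-0.5, 3.3]]
-1 40 [[-0.1, 1.1], [1.8, 0.2], [-0.6, 3.4], [-0.5, 3.2]]
-1 42 [[0.3, 1.6], [1.8, -0.3], [-0.6, 3.7], [-0.4, 3.1]]
-1 44 [[0.8, 2.1], [1.8, -0.9], [-0.6, 3.9], [-0.4, 3.0]]
```

View pics/c3t.png

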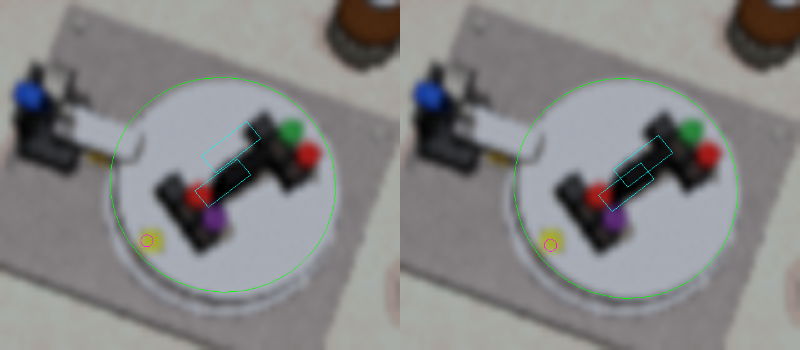

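View pics/c3s.png

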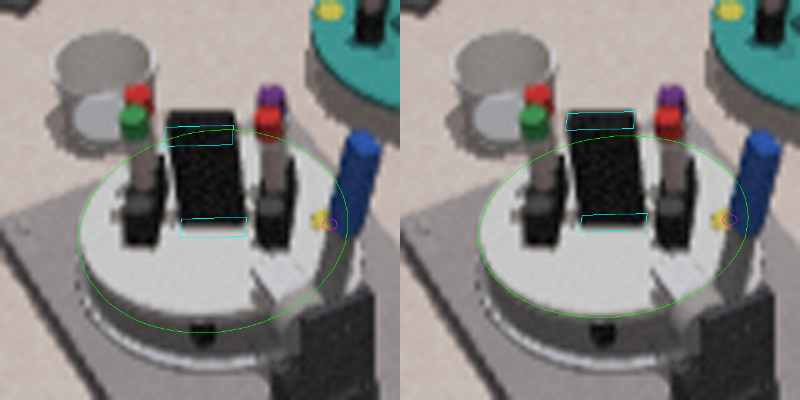

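```bash
cat > go.py <<'E'
import sys
from h import *
def rel(x,y,z,yaw):
    s=monitor.get_state();P=s['tool_pos'];psi=np.radians(s['orientation'][2])
    d=np.array([x,y,z])-P;c,n=np.cos(psi),np.sin(psi)
    dy=(yaw-s['orientation'][2]+180)%360-180
    print('now',P.round(4),s['orientation'].round(2),'F',s['ft_force'].round(1),'w',round(s['grip_width'],4),'t',round(s['clock'],2),'j',s['joint_positions'].round(0))
    print('units x,y,z,turn',np.round([(d[0]*c+d[1]*n)/.04,(d[0]*n-d[1]*c)/.04,-d[2]/.04,-dy/6],3),'dist',np.linalg.norm(d).round(3))
if __name__=='__main__': rel(*map(float,sys.argv[1:]))
E
python3 go.py .535 -.118 .28 40
```

```text
now [ 0.1941 -0.5941  0.3039] [-180.     -0.    -71.91] F [ 1.   1.1 -0.3] w 0.0854 t 1.6 j [66. 25.  1. 90. -1. 65. -4.]
units x,y,z,turn [ -8.668 -11.797   0.598 -18.652] dist 0.586
```

play_rows(
  steps=[
    [0,-0.5,-0.7,0,-1],
    [0,-1.1,-1.5,0,-2.2],
    [0,-1.7,-2.3,0,-3.4],
    [0,-2.3,-3.1,0,-4.5],
    [0,-2.9,-3.9,0,-5.7],
    [0,-3.5,-4.7,0,-6.8],
    [0,-4.0,-5.5,0,-8],
    [0,-4.6,-6.3,0,-9],
  ],
)

```text
clock: 2.27
tool_pos: [0.3774, -0.3397, 0.3043]
orientation: [180.0, -0.1, -17.6]
ft_force: [0.1, -0.7, 0.5]
grip_width: 0.0855
```

```bash
python3 go.py .535 -.118 .28 40
```

```text
now [ 0.3774 -0.3397  0.3043] [ 1.7996e+02 -5.0000e-02 -1.7570e+01] F [ 0.1 -0.7  0.5] w 0.0855 t 2.27 j [ 50.  15. -17. 105.   5.  60.  13.]
units x,y,z,turn [ 2.084 -6.474  0.607 -9.595] dist 0.273
```

play_rows(
  steps=[
    [0,0.3,-0.9,0.1,-1.1],
    [0,0.6,-1.8,0.2,-2.2],
    [0,0.9,-2.7,0.3,-3.3],
    [0,1.2,-3.6,0.4,-4.5],
    [0,1.5,-4.5,0.5,-5.6],
    [0,1.8,-5.4,0.6,-6.8],
    [0,2.0,-6.2,0.6,-8],
    [0,2.05,-6.45,0.6,-9.1],
  ],
)

```text
clock: 2.93
tool_pos: [0.5363, -0.115, 0.2802]
orientation: [-179.9, -0.2, 37.4]
ft_force: [0.1, 0.5, 0.9]
grip_width: 0.0855
```

```bash
python3 go.py .535 -.118 .235 40
python3 - <<'E'
from h import *
d=grab('top');save(d,'t4.png',(110,240,210,340),5)
d=grab('scene');save(d,'s4.png',(100,290,150,300),4)
E
```

```text
now [ 0.5363 -0.115   0.2802] [-179.94   -0.19   37.39] F [0.1 0.5 0.9] w 0.0855 t 2.93 j [ 31.  23. -33. 101.  14.  61.  31.]
units x,y,z,turn [-0.071  0.041  1.13  -0.435] dist 0.045
```

View pics/s4.png

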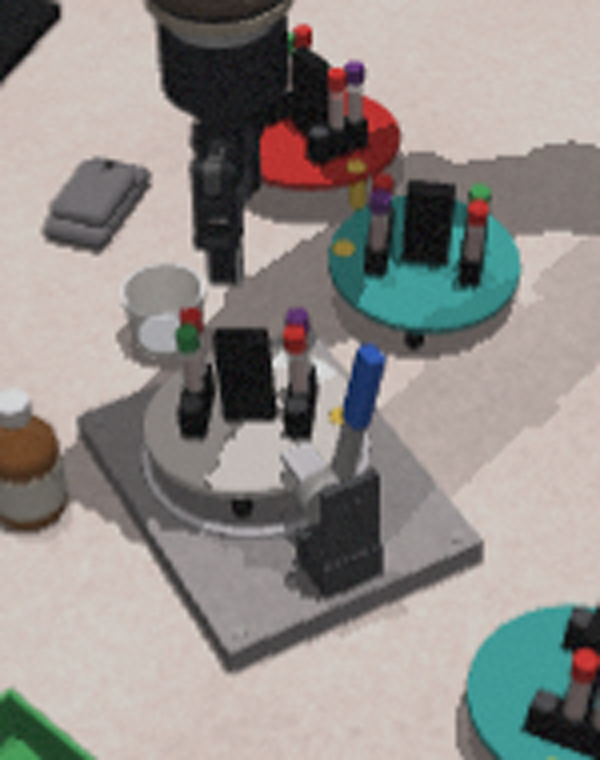

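Run:
```python
from h import *
d=grab('scene');uv=proj(d,[[.5363,-.115,.22],[.535,-.118,.114],[.535,-.118,.13]])
print((uv-[150,100])*4)
```

```text
[[233.00990016 235.15381687]
 [239.29851035 354.34123685]
 [238.11592262 336.79715997]]
```

play_rows(
  steps=[
    [0,-0.05,0.05,0.3,-0.3],
    [0,-0.05,0.05,0.7,-0.4],
    [0,-0.05,0.05,1.1,-0.4],
    [0,-0.05,0.05,1.5,-0.4],
    [0,-0.05,0.05,1.5,-0.4],
  ],
)

```text
clock: 3.5
tool_pos: [0.5312, -0.1256, 0.2172]
orientation: [-179.8, 0.2, 38.7]
ft_force: [-1.0, -0.9, 0.1]
grip_width: 0.0856
```

```bash
python3 go.py .535 -.118 .17 40
python3 - <<'E'
from h import *
d=grab('top');save(d,'t5.png',(110,240,210,340),5)
d=grab('scene');save(d,'s5.png',(100,290,150,300),4)
E
```

```text
now [ 0.5312 -0.1256  0.2172] [-179.84    0.24   38.74] F [-1.  -0.9  0.1] w 0.0856 t 3.5 j [ 31.  27. -32. 105.  17.  53.  30.]
units x,y,z,turn [ 0.194 -0.089  1.18  -0.21 ] dist 0.048
```

View pics/s5.png

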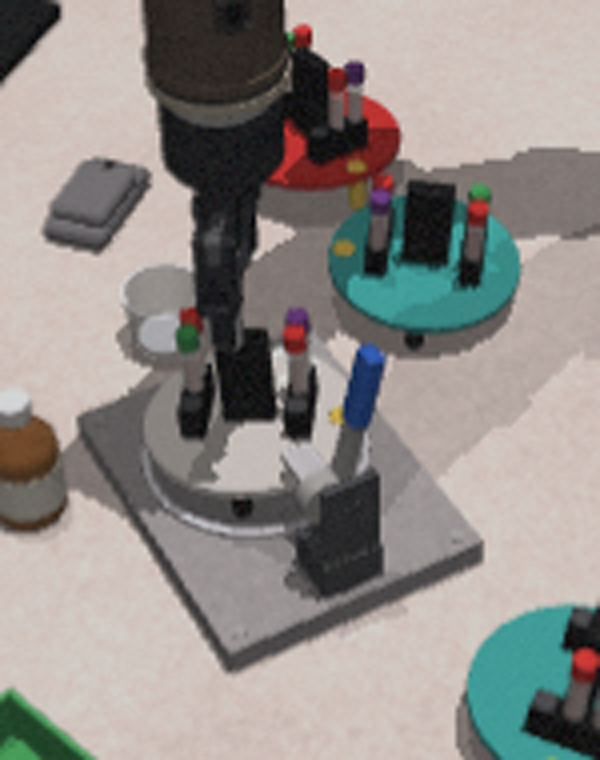

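View pics/t5.png

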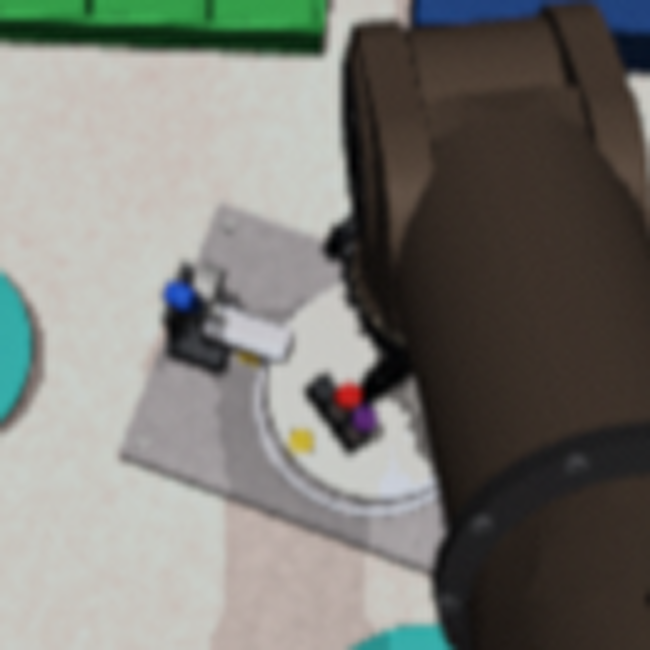

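play_rows(
  steps=[
    [0,0.2,-0.1,0,-0.2],
    [0,0.2,-0.1,0.2,-0.2],
    [0,0.2,-0.1,0.3,-0.2],
    [0,0.2,-0.1,0.3,-0.2],
  ],
)

```text
clock: 3.93
tool_pos: [0.5368, -0.1152, 0.2072]
orientation: [-180.0, 0.0, 40.3]
ft_force: [-0.4, -0.9, -0.1]
grip_width: 0.0856
```

```bash
python3 go.py .535 -.118 .17 40
```

```text
now [ 0.5368 -0.1152  0.2072] [-1.7997e+02  4.0000e-02  4.0290e+01] F [-0.4 -0.9 -0.1] w 0.0856 t 3.93 j [ 30.  27. -32. 105.  18.  52.  30.]
units x,y,z,turn [-0.079  0.024  0.931  0.049] dist 0.037
```

play_rows(
  steps=[
    [0,-0.07,0,0.2,0],
    [0,-0.07,0,0.5,0],
    [0,-0.07,0,0.75,0],
    [0,-0.07,0,0.9,0],
    [0,-0.07,0,0.9,0],
  ],
  grip_force=20,
)

```text
clock: 4.35
tool_pos: [0.534, -0.1171, 0.1699]
orientation: [-179.9, 0.1, 40.3]
ft_force: [-0.2, 0.7, 0.5]
grip_width: 0.0854
```

```bash
python3 go.py .535 -.118 .17 40;python3 - <<'E'
from h import *
d=grab('scene');save(d,'s6.png',(130,260,150,280),5)
E
```

```text
now [ 0.534  -0.1171  0.1699] [-1.7986e+02  1.1000e-01  4.0290e+01] F [-0.2  0.7  0.5] w 0.0854 t 4.35 j [ 29.  30. -31. 108.  20.  48.  28.]
units x,y,z,turn [ 0.006  0.033 -0.003  0.048] dist 0.001
```

View pics/s6.png

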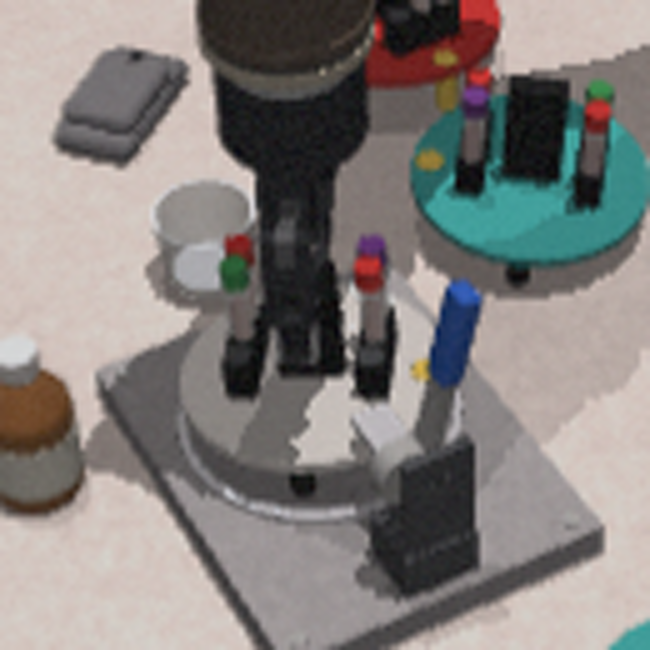

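play_rows(
  steps=[
    [100,0,0,0,0],
    [180,0,0,0,0],
    [200,0,0,0,0],
    [220,0,0,0,0],
    [230,0,0,0,0],
    [230,0,0,0,0],
    [230,0,0,0,0],
  ],
  grip_force=20,
)

```text
clock: 4.98
tool_pos: [0.5353, -0.1171, 0.1722]
orientation: [180.0, -0.0, 40.3]
ft_force: [-1.0, -0.4, 2.1]
grip_width: 0.0135
```

```bash
python3 go.py .535 -.118 .17 40
```

```text
now [ 0.5353 -0.1171  0.1722] [ 1.7997e+02 -3.0000e-02  4.0300e+01] F [-1.  -0.4  2.1] w 0.0135 t 4.98 j [ 29.  30. -31. 108.  20.  48.  28.]
units x,y,z,turn [-0.021  0.012  0.055  0.049] dist 0.002
```

play_rows(
  steps=[
    [230,0,0,0,0.5],
    [230,-0.02,0,0,1.1],
    [230,-0.02,-0.01,0,1.7],
    [230,-0.03,-0.01,0,2.4],
    [230,-0.04,-0.01,0,3.1],
    [230,-0.05,-0.02,0,3.8],
    [230,-0.06,-0.02,0,4.4],
    [230,-0.06,-0.02,0,5.0],
  ],
)

```text
clock: 5.65
tool_pos: [0.5326, -0.1181, 0.1721]
orientation: [180.0, -0.0, 10.1]
ft_force: [0.2, -0.5, 2.6]
grip_width: 0.0135
```

```bash
python3 go.py .5305 -.119 .172 -18;python3 - <<'E'
from h import *
d=grab('scene');save(d,'s7.png',(130,260,150,280),5)
E
```

```text
now [ 0.5326 -0.1181  0.1721] [179.98  -0.    10.14] F [ 0.2 -0.5  2.6] w 0.0135 t 5.65 j [ 24.  28. -23. 108.  15.  46.   3.]
units x,y,z,turn [-5.700e-02  1.400e-02  4.000e-03  4.691e+00] dist 0.002
```

View pics/s7.png

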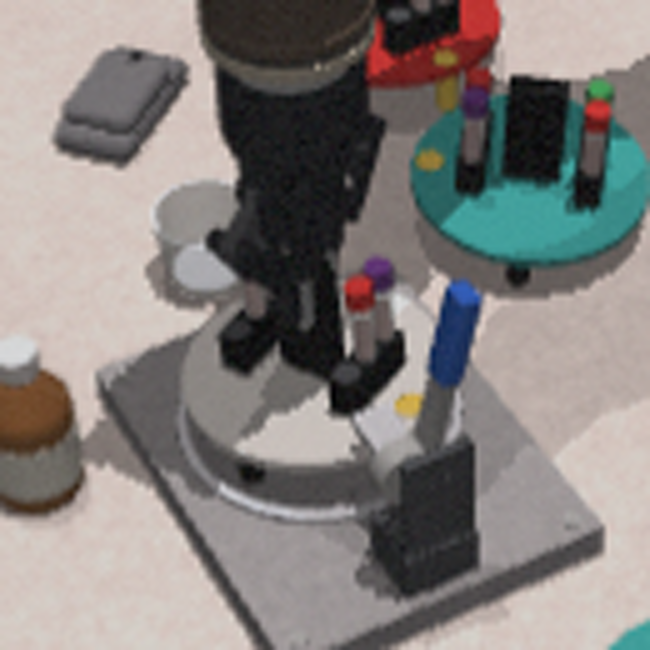

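play_rows(
  steps=[
    [230,-0.01,0,0,0.6],
    [230,-0.02,0,0,1.2],
    [230,-0.03,0,0,1.9],
    [230,-0.03,0.01,0,2.6],
    [230,-0.04,0.01,0,3.3],
    [230,-0.05,0.01,0,3.9],
    [230,-0.05,0.01,0,4.5],
    [230,-0.06,0.01,0,4.7],
  ],
)

```text
clock: 6.37
tool_pos: [0.5312, -0.1186, 0.1722]
orientation: [-180.0, -0.1, -18.0]
ft_force: [2.4, 1.1, 0.2]
grip_width: 0.0134
```

play_rows(
  steps=[
    [230,0,0,0,0],
    [230,0,0,0,0],
  ],
)

```text
clock: 6.53
tool_pos: [0.5308, -0.1184, 0.1721]
orientation: [-180.0, -0.0, -17.7]
ft_force: [1.6, 1.6, 1.2]
grip_width: 0.0136
```

```bash
python3 go.py .5305 -.119 .172 -18;python3 - <<'E'
from h import *
d=grab('scene');save(d,'s8.png',(130,260,150,280),5)
d=grab('top');save(d,'t8.png',(130,230,215,325),6)
E
```

```text
now [ 0.5308 -0.1184  0.1721] [-1.7997e+02 -5.0000e-02 -1.7740e+01] F [1.6 1.6 1.2] w 0.0136 t 6.53 j [ 19.  27. -16. 109.  10.  45. -20.]
units x,y,z,turn [-0.004  0.016  0.003  0.043] dist 0.001
```

View pics/s8.png

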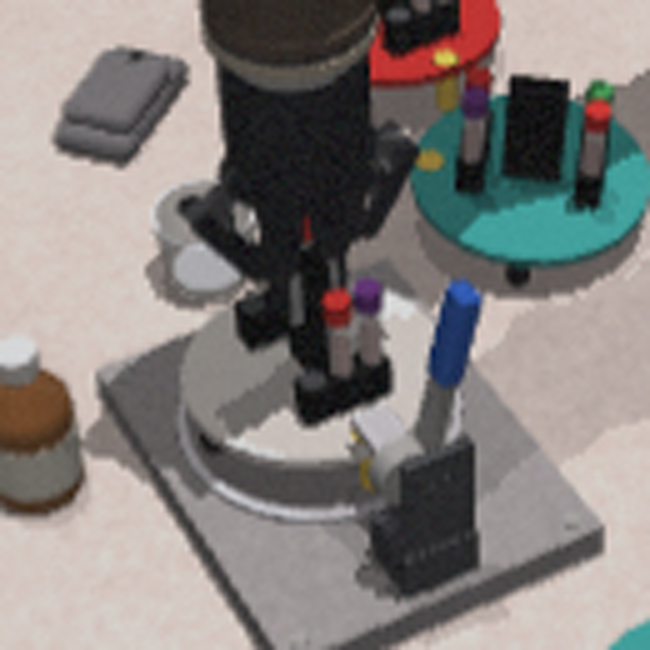

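View pics/t8.png

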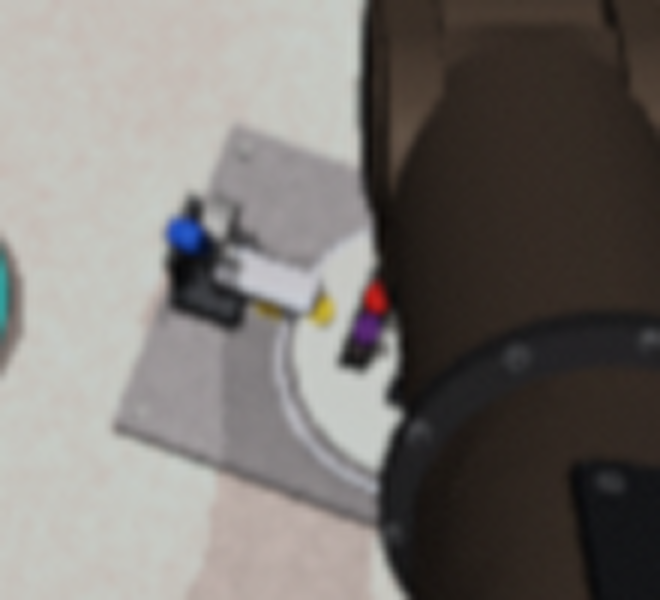

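Run:
```python
from h import *
p=np.load('deck.npy').copy()
d=grab('top');im=d['image'].astype(int);w=np.minimum(im[...,0],im[...,1])-im[...,2]
sub=w[176:188,264:274];print(sub)
for off in (0,1):
  q=p.copy()
  if off:q[:2]=.532,-.114
  for a in (-8,-4,0,4,8):
    for z in (.055,.0625):
      t=q[2]+np.radians(90+a);print(off,a,z,proj(d,[q[0]+.064*np.cos(t),q[1]+.064*np.sin(t),z])[0].round(1))
```

```text
[[ -6  -6  -6  -5  -1   3   2   3   3   4]
 [ -5  -6  -5  -5   0   2   3   3   4   3]
 [ -6  -6  -6  -4   8  11   6   3   3   2]
 [ -9  -9  -7   3  37  45  23   5   2   2]
 [-11 -11  -8  21  84  93  51  11   2   1]
 [-10  -9   3  50 112 114  67  12   2   1]
 [ -2   7  32  78 114 106  58  11   2   1]
 [  2  10  34  64  83  67  30   5   2  -1]
 [  2   2  12  24  30  23   8   2   1  -8]
 [  2   1   1   4   5   4   1   2   1 -12]
 [  3   2   0   1   1   1   1   2   1 -10]
 [  3   2   1   1   1   1   2   2   2  -2]]
0 -8 0.055 [266.9 178.1]
0 -8 0.0625 [266.9 177.5]
0 -4 0.055 [266.3 179.2]
0 -4 0.0625 [266.3 178.7]
0 0 0.055 [265.7 180.4]
0 0 0.0625 [265.8 179.9]
0 4 0.055 [265.3 181.7]
0 4 0.0625 [265.3 181.1]
0 8 0.055 [265.  182.9]
0 8 0.0625 [265.  182.4]
1 -8 0.055 [267.9 178.9]
1 -8 0.0625 [268.  178.4]
1 -4 0.055 [267.3 180.1]
1 -4 0.0625 [267.4 179.6]
1 0 0.055 [266.8 181.3]
1 0 0.0625 [266.8 180.8]
1 4 0.055 [266.4 182.6]
1 4 0.0625 [266.4 182. ]
1 8 0.055 [266.1 183.8]
1 8 0.0625 [266.1 183.3]
```

play_rows(
  steps=[
    [210,0,0,0,0],
    [205,0,0,0,0],
    [200,0,0,0,0],
    [200,0,0,0,0],
    [200,0,0,0,0],
  ],
)

```text
clock: 7.1
tool_pos: [0.5299, -0.1192, 0.1717]
orientation: [180.0, 0.0, -17.9]
ft_force: [0.4, 0.5, -0.6]
grip_width: 0.0184
```

```bash
python3 go.py .5305 -.119 .172 -18;python3 - <<'E'
from h import *
d=grab('scene');save(d,'s9.png',(130,260,150,280),5)
d=grab('top');save(d,'t9.png',(130,230,215,325),6)
E
```

```text
now [ 0.5299 -0.1192  0.1717] [ 1.7997e+02  5.0000e-02 -1.7930e+01] F [ 0.4  0.5 -0.6] w 0.0184 t 7.1 j [ 19.  27. -16. 109.  10.  45. -21.]
units x,y,z,turn [ 0.012 -0.009 -0.008  0.012] dist 0.001
```

View pics/s9.png

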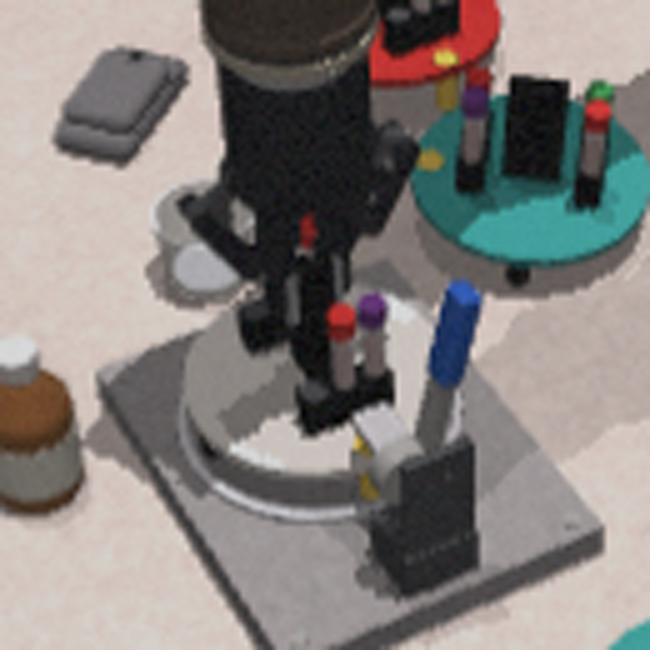

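View pics/t9.png

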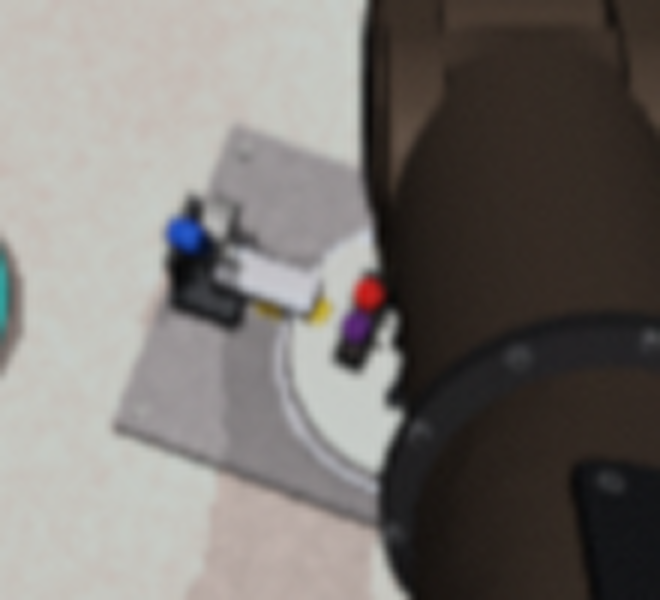

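The rack dropped: the caps moved toward the post and the flange came down. I'll open, rise and check with a clear view.

play_rows(
  steps=[
    [150,0,0,0,0],
    [80,0,0,0,0],
    [0,0,0,0,0],
    [0,0,0,0,0],
    [0,0,0,-0.3,0],
    [0,0,0,-0.9,0],
    [0,0,0,-1.7,0],
    [0,0,0,-2.5,0],
  ],
)

```text
clock: 7.87
tool_pos: [0.5298, -0.1188, 0.2726]
orientation: [180.0, 0.1, -17.9]
ft_force: [1.3, -0.3, 0.2]
grip_width: 0.0851
```

play_rows(
  steps=[
    [0,0,0.5,-0.7,0],
    [0,0,1.3,-1,0],
    [0,0,2.2,-1,0],
    [0,0,3.1,-1,0],
    [0,0,4,-1,0],
    [0,0,4,-1,0],
  ],
)

```text
clock: 8.37
tool_pos: [0.4776, -0.2793, 0.3118]
orientation: [179.7, 0.0, -18.5]
ft_force: [-0.2, -0.3, -1.2]
grip_width: 0.0856
```

```bash
python3 go.py .5305 -.119 .172 -18;cat > ov.py <<'E'
import sys
from h import *
p=np.load('deck.npy').copy()
if len(sys.argv)>2: p[0]+=float(sys.argv[2]);p[1]+=float(sys.argv[3])
lv=float(sys.argv[4]) if len(sys.argv)>4 else 0
def dk(q):
    c,s=np.cos(p[2]),np.sin(p[2]);return [p[0]+c*q[0]-s*q[1],p[1]+s*q[0]+c*q[1],q[2]]
for n,(r0,r1,c0,c1),k in (('top',(130,230,215,325),6),('scene',(160,260,165,275),6)):
    d=grab(n);im=cv2.resize(d['image'][r0:r1,c0:c1,::-1],None,fx=k,fy=k,interpolation=cv2.INTER_CUBIC)
    cv2.imwrite('pics/%s_%s_raw.png'%(sys.argv[1],n),im)
    im=im.copy()
    def dr(L,col,cl=True):
        uv=proj(d,[dk(q) for q in L]);uv=((uv-[c0,r0]+.5)*k-.5)
        cv2.polylines(im,[np.round(uv).astype(int).reshape(-1,1,2)],cl,col,1)
    dr([(-.095,-.0975,.022),(.095,-.0975,.022),(.095,.1475,.022),(-.095,.1475,.022)],(0,0,255))
    a=np.linspace(0,2*np.pi,60)
    dr([(.074*np.cos(u),.074*np.sin(u),.055) for u in a],(0,255,0))
    for z in (.128,.055): dr([(-.007,-.018,z),(.007,-.018,z),(.007,.018,z),(-.007,.018,z)],(255,255,0))
    dr([(.004*np.cos(u),.064+.004*np.sin(u),.055) for u in a],(255,0,255))
    q=lambda r:(r*np.sin(lv-.23),.122,.104+r*np.cos(lv-.23))
    dr([q(0),q(.052),q(.108)],(0,255,255),False)
    cv2.imwrite('pics/%s_%s.png'%(sys.argv[1],n),im)
E
python3 ov.py a -.002 -.003
```

```text
now [ 0.4776 -0.2793  0.3118] [ 1.7974e+02  2.0000e-02 -1.8480e+01] F [-0.2 -0.3 -1.2] w 0.0856 t 8.37 j [ 35.  19. -13.  99.   5.  63.   1.]
units x,y,z,turn [-0.016 -4.219  3.496 -0.08 ] dist 0.219
```

View pics/a_top.png

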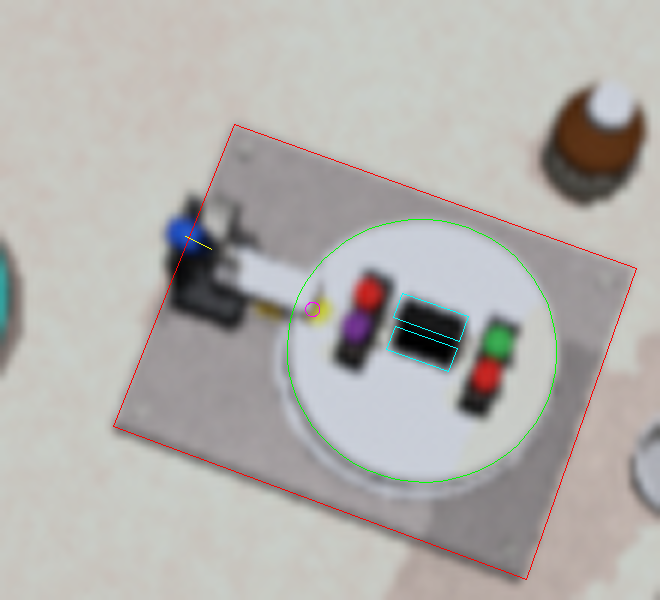

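View pics/a_scene.png

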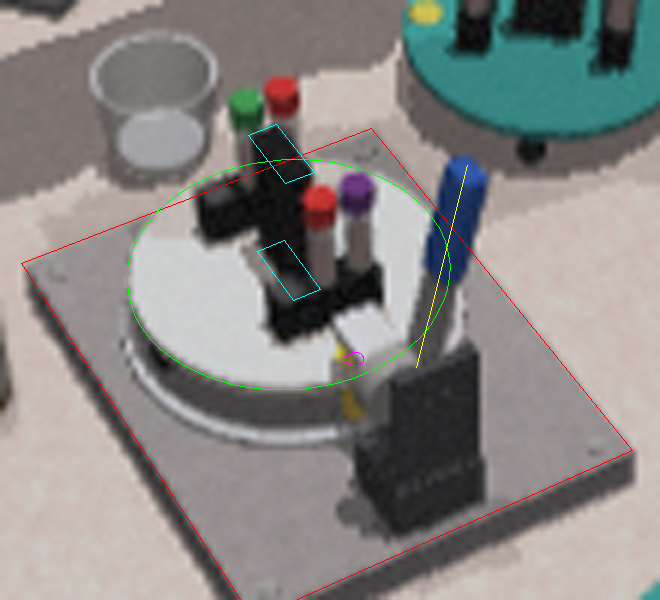

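View pics/a_scene_raw.png

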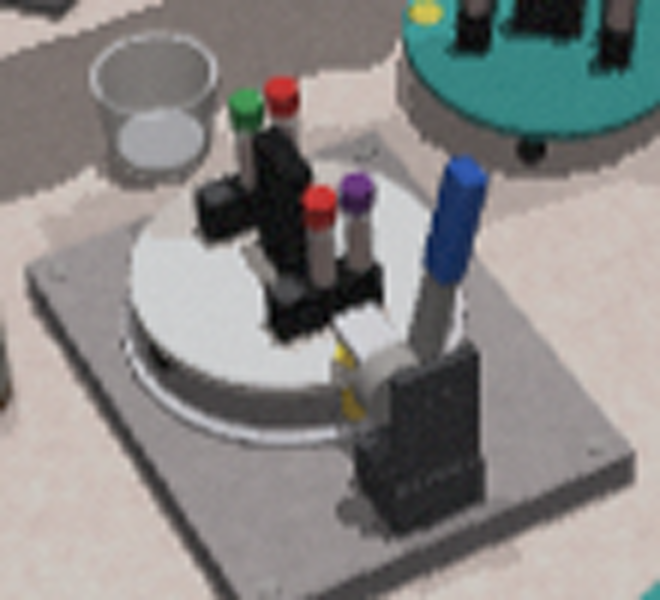

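Run:
```python
from h import *
T=grab('top');S=grab('scene');p=np.load('deck.npy')+[-.002,-.003,0]
tc=lambda x,y:(215+x/6-.4,130+y/6-.4)
sc=lambda x,y:(165+x/6-.4,160+y/6-.4)
def P(d):return np.hstack([d['R'],d['t'][:,None]])
und=lambda d,uv:cv2.undistortPoints(np.array([[uv]],float),d['K'],d['D']).reshape(2,1)
c,s=np.cos(p[2]),np.sin(p[2])
for n,a,b in (('red+y',tc(369,293),sc(320,207)),('purple',tc(357,325),sc(357,193)),('green',tc(499,341),sc(246,108)),('red-y',tc(487,374),sc(283,95))):
    X=cv2.triangulatePoints(P(T),P(S),und(T,a),und(S,b)).ravel();X=X[:3]/X[3];e=X[:2]-p[:2]
    print(n,X.round(4),'deck local',(np.array([c*e[0]+s*e[1],-s*e[0]+c*e[1]])*1e3).round(1))
for q in ((0,.085,.022),(0,.064,.022),(0,.064,.047)):
    w=[p[0]+c*q[0]-s*q[1],p[1]+s*q[0]+c*q[1],q[2]];print(q,(proj(S,w)[0]-[165,160]+.5)*6)
```

```text
red+y [ 0.544  -0.0803  0.1249] deck local [ 0.4 34.8]
purple [ 0.5267 -0.0747  0.1246] deck local [-17.8  34.8]
green [ 0.5214 -0.1483  0.1263] deck local [ -0.2 -36.8]
red-y [ 0.5038 -0.1425  0.1259] deck local [-18.7 -36.7]
(0, 0.085, 0.022) [379.20389525 438.8758872 ]
(0, 0.064, 0.022) [356.98776085 408.55777714]
(0, 0.064, 0.047) [355.37950346 371.20510758]
```

The rack is seated. Triangulated cap heights agree within 1.5 mm across 72 mm, yaw is within about 0.5°, and the handle matches the level-pose overlay. Next is the lever.

```bash
python3 go.py .489 .029 .305 72
python3 - <<'E'
from h import *
T=grab('top');S=grab('scene');p=np.load('deck.npy')+[-.002,-.003,0]
tc=lambda x,y:(215+x/6-.4,130+y/6-.4)
sc=lambda x,y:(165+x/6-.4,160+y/6-.4)
def P(d):return np.hstack([d['R'],d['t'][:,None]])
und=lambda d,uv:cv2.undistortPoints(np.array([[uv]],float),d['K'],d['D']).reshape(2,1)
c,s=np.cos(p[2]),np.sin(p[2])
X=cv2.triangulatePoints(P(T),P(S),und(T,tc(181,231)),und(S,sc(467,169))).ravel();X=X[:3]/X[3];e=X[:2]-p[:2]
print(X.round(4),'deck local',(np.array([c*e[0]+s*e[1],-s*e[0]+c*e[1]])*1e3).round(1))
E
```

```text
now [ 0.4816 -0.2701  0.3118] [-1.7996e+02  1.0000e-02 -1.7850e+01] F [ 0.2 -0.3  0.2] w 0.0851 t 8.57 j [ 34.  19. -14.  99.   5.  63.   1.]
units x,y,z,turn [ -2.114  -7.174   0.171 -14.975] dist 0.299
[0.5493 0.0123 0.2098] deck local [-23.2 124.5]
```

play_rows(
  steps=[
    [60,-0.2,-0.7,0,-0.9],
    [120,-0.5,-1.5,0,-2],
    [200,-0.8,-2.4,0,-3.1],
    [255,-1.1,-3.3,0,-4.3],
    [255,-1.4,-4.2,0,-5.4],
    [255,-1.6,-5.1,0,-6.6],
    [255,-1.9,-6,0,-7.7],
    [255,-2.1,-6.8,0,-8.8],
  ],
)

```text
clock: 9.33
tool_pos: [0.4841, 0.0174, 0.3123]
orientation: [180.0, -0.0, 35.4]
ft_force: [1.1, 0.6, 0.4]
grip_width: -0.0001
```

play_rows(
  steps=[
    [255,0,0,0,-1],
    [255,0,0,0,-2.1],
    [255,0,0,0,-3.2],
    [255,0,0,0,-4.3],
    [255,0,0,0,-5.4],
    [255,0,0,0,-6],
    [255,0,0,0,-6.1],
    [255,0,0,0,-6.1],
  ],
)

```text
clock: 10.0
tool_pos: [0.4848, 0.0144, 0.312]
orientation: [180.0, -0.0, 71.5]
ft_force: [0.3, 0.9, -0.0]
grip_width: 0.0002
```

```bash
python3 go.py .489 .029 .233 72;python3 ov.py b -.002 -.003
```

```text
now [0.4848 0.0144 0.312 ] [ 1.80e+02 -1.00e-02  7.15e+01] F [ 0.3  0.9 -0. ] w 0.0002 t 10.0 j [ 23.  16. -38. 106.  11.  62.  52.]
units x,y,z,turn [ 0.38  -0.016  1.974 -0.083] dist 0.08
```

View pics/b_scene_raw.png

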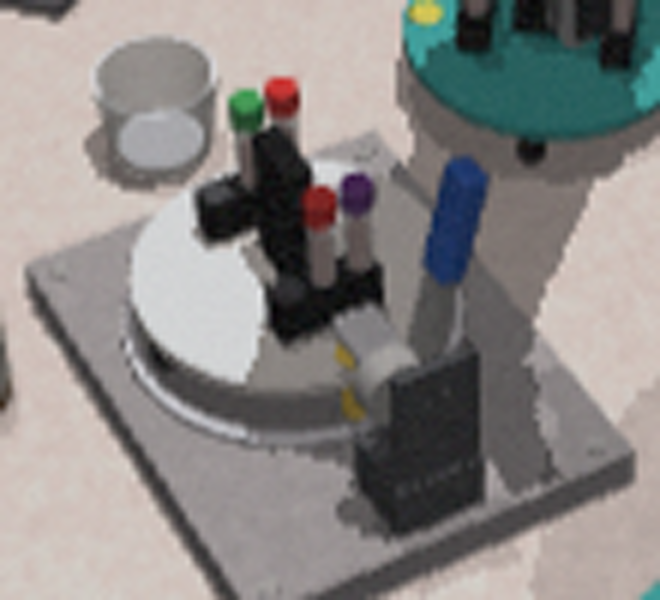

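play_rows(
  steps=[
    [255,0.2,0,0,-0.1],
    [255,0.4,0,0.3,-0.1],
    [255,0.4,0,0.9,-0.1],
    [255,0.4,0,1.5,-0.1],
    [255,0.4,0,1.9,-0.1],
    [255,0.4,0,2,-0.1],
    [255,0.4,0,2,-0.1],
  ],
)

```text
clock: 10.68
tool_pos: [0.4896, 0.0292, 0.2311]
orientation: [-179.9, 0.0, 72.1]
ft_force: [-0.4, 0.8, 1.0]
grip_width: 0.0004
```

```bash
python3 go.py .489 .029 .233 72;python3 - <<'E'
from h import *
d=grab('scene');save(d,'s10.png',(120,250,170,300),5)
E
```

```text
now [0.4896 0.0292 0.2311] [-1.7988e+02  3.0000e-02  7.2110e+01] F [-0.4  0.8  1. ] w 0.0004 t 10.68 j [ 19.  22. -37. 111.  16.  52.  46.]
units x,y,z,turn [-0.009 -0.012 -0.048  0.019] dist 0.002
```

View pics/s10.png

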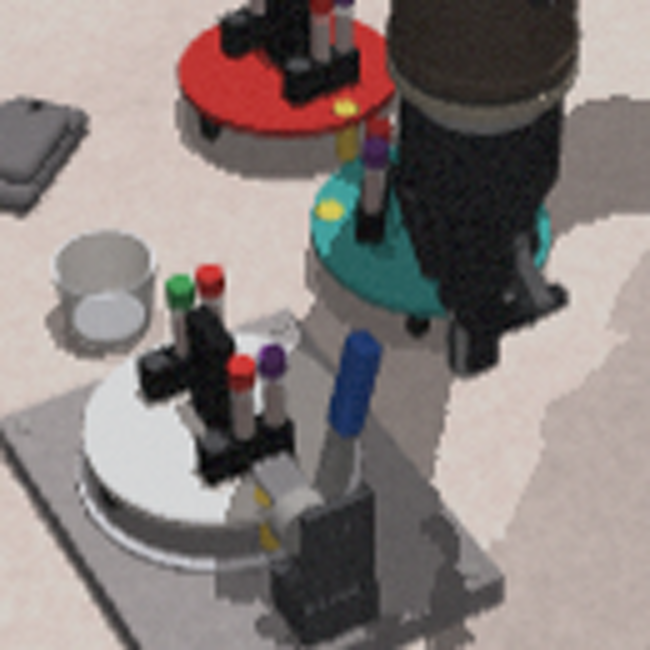

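play_rows(
  steps=[
    [255,0,0.4,0,0],
    [255,0,0.8,0,0],
    [255,0,1.1,0,0],
    [255,0,1.3,-0.05,0],
    [255,0,1.5,-0.1,0],
    [255,0,1.7,-0.15,0],
    [255,0,1.9,-0.2,0],
    [255,0,2.1,-0.2,0],
  ],
)

```text
clock: 11.4
tool_pos: [0.5697, 0.003, 0.2402]
orientation: [-179.9, 0.0, 72.1]
ft_force: [-4.3, 3.0, -2.0]
grip_width: -0.0001
```

```bash
python3 go.py .489 .029 .233 72;python3 - <<'E'
from h import *
d=grab('scene');save(d,'s11.png',(120,250,170,300),5)
E
```

```text
now [0.5697 0.003  0.2402] [-1.7992e+02  2.0000e-02  7.2110e+01] F [-4.3  3.  -2. ] w -0.0001 t 11.4 j [ 19.  28. -35. 100.  18.  58.  50.]
units x,y,z,turn [-1.00e-03 -2.12e+00  1.79e-01  1.90e-02] dist 0.085
```

View pics/s11.png

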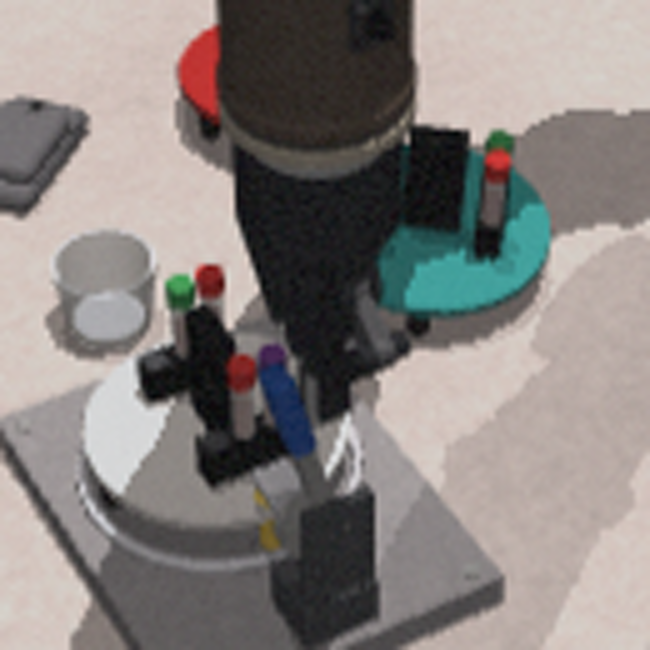

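play_rows(
  steps=[
    [255,0,0.2,0,0],
    [255,0,0.4,0,0],
    [255,0,0.6,0,0],
    [255,0,0.8,0.1,0],
    [255,0,1.0,0.2,0],
    [255,0,1.15,0.28,0],
    [255,0,1.3,0.35,0],
    [255,0,1.43,0.43,0],
  ],
)

```text
clock: 12.12
tool_pos: [0.6255, -0.0151, 0.2227]
orientation: [179.9, -0.0, 72.1]
ft_force: [0.2, 0.4, -0.1]
grip_width: -0.0003
```

```bash
python3 go.py .489 .029 .233 72;python3 - <<'E'
from h import *
d=grab('scene');save(d,'s12.png',(120,250,170,300),5)
E
```

```text
now [ 0.6255 -0.0151  0.2227] [ 1.7992e+02 -2.0000e-02  7.2070e+01] F [ 0.2  0.4 -0.1] w -0.0003 t 12.12 j [ 18.  33. -33.  94.  20.  59.  51.]
units x,y,z,turn [-0.    -3.586 -0.258  0.012] dist 0.144
```

View pics/s12.png

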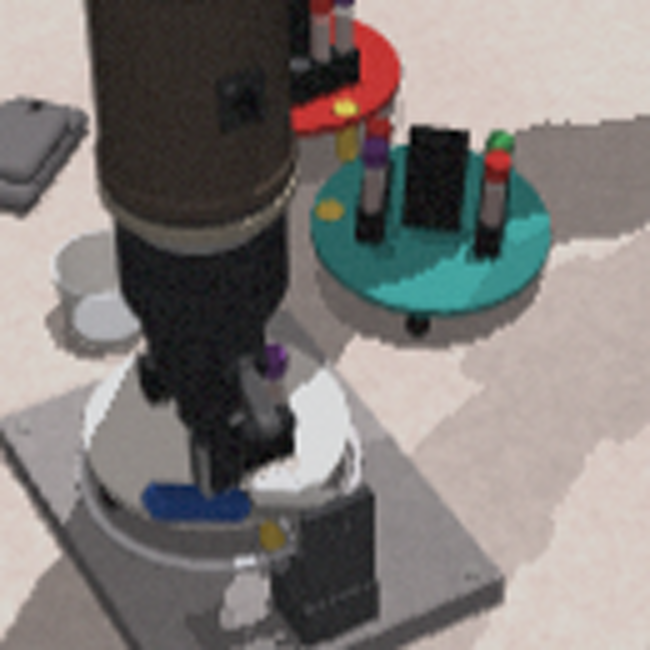

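play_rows(
  steps=[
    [255,0,0,-0.3,0],
    [255,0,0,-0.9,0],
    [255,0,0,-1.6,0],
    [255,0,-0.5,-2,0],
    [255,0,-1.3,-2,0],
    [255,0,-2.2,-2,0],
    [255,0,-3.1,-2,0],
    [255,0,-4,-2,0],
  ],
)

```text
clock: 12.83
tool_pos: [0.4707, 0.0351, 0.3038]
orientation: [179.9, -0.0, 72.1]
ft_force: [0.0, 0.0, -0.2]
grip_width: 0.0
```

play_rows(
  steps=[
    [255,-0.6,-0.3,0,0],
    [255,-1.5,-0.6,0,0],
    [255,-2.4,-0.6,0,0],
    [255,-3.3,-0.6,0,0],
    [255,-4.2,-0.6,0,0],
    [255,-5,-0.6,0,0],
    [255,-5,-0.6,0,0],
  ],
)

```text
clock: 13.42
tool_pos: [0.3857, -0.1541, 0.3036]
orientation: [179.9, 0.2, 71.7]
ft_force: [-0.1, -0.1, 0.5]
grip_width: -0.0003
```

```bash
python3 go.py .489 .029 .233 72;python3 ov.py c -.002 -.003 1.8
```

```text
now [ 0.3857 -0.1541  0.3036] [1.7993e+02 1.7000e-01 7.1660e+01] F [-0.1 -0.1  0.5] w -0.0003 t 13.42 j [ 44.   8. -32. 115.   5.  58.  81.]
units x,y,z,turn [ 5.157  1.011  1.766 -0.057] dist 0.222
```

View pics/c_scene.png

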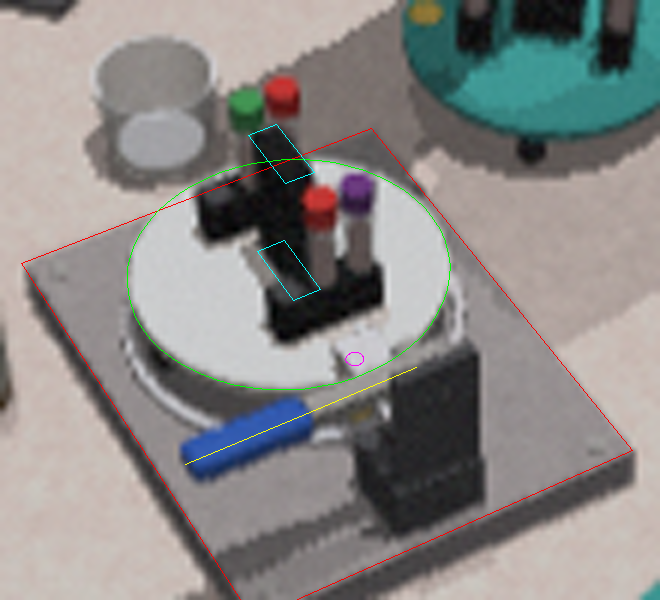

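View pics/c_top.png

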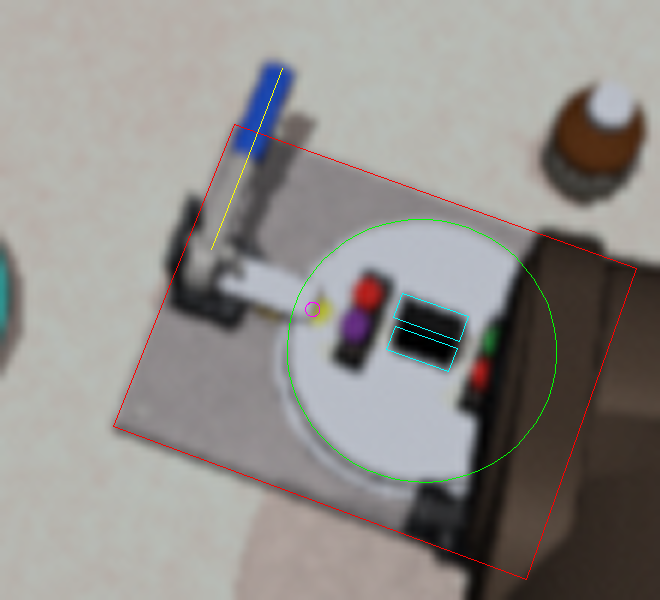

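```bash
python3 -c "
from h import *
print(order.finish_job())"
```

```text
the job is handed in; nothing more can be done
None
```

The rack is seated with its yellow foot in the pocket and the clamp lever is snapped closed. The job was handed in after about 13.5 s of robot time.

- **Rack:** I gripped the white rack's handle at 20 N and turned it about 58° clockwise on the deck, correcting for its tilt as it turned. When I loosened the grip, the yellow foot dropped into the pocket and I let go. The cap heights then agreed within about 1.5 mm over 72 mm, which is level within what the cameras can measure. Yaw was within about 0.5° of the deck, and the handle and flange matched the seated overlay in both views.
- **Lever:** I pushed it from behind with shut fingers, with about 5 N showing mid-push. It snapped over, and the contact force fell to zero. It lies on the 1.8 rad closed overlay in both pictures, and the strap is lowered onto the rack, which did not move.
- **At hand-in:** the gripper was clear and its force reading near zero. I touched none of the other objects, though I did not measure their positions again.
- **Disagreement:** the two cameras differed by 2 to 4 mm on the deck's position. I averaged this out, and it did not affect the result. I could not measure the pad's pressing force directly.

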